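Lid the jars from the bisque firing

ROBOT

A 6-joint arm with a two-finger parallel gripper is mounted at the origin on the work surface. World frame = base frame: x ahead of the robot, y to its left, z up, the work surface at z = 0. Lengths are in m, angles in rad, forces in N, time in s.
With the tool pointing down it reaches from about 0.4 to 0.925 m from the base axis. Payload 3.4 kg.
Tool frame: the origin (TCP) lies at the very end of the fingers, on their centre line; the grasp point (between the pads) lies 19 mm behind it; z points along the fingers, y is the line along which they close (so a half turn about z gives the same grasp; the last joint's range is limited). The gripper opens to 85 mm and grips with 20 to 120 N. Pads are 22 mm wide; open, the fingers measure 114 mm over their backs; the gripper's body (76 mm by 85 mm) begins 54 mm behind the grasp point. The pads swing forward as they close: fully open they stand 13 mm farther back than shut.
Start: joints at [-1.24, 0.307, 1.506, -0, 1.328, -0.073], TCP at [0.226, -0.529, 0.231] pointing down, gripper open.
Joint ranges: [-3.12, 3.12], [-1.05, 2.28], [0.14, 2.33], [-1.42, 4.57], [0.1, 2.73], [-2.68, 2.68]. Speed limits (rad/s): [2.57, 2.57, 3.14, 3.14, 3.14, 3.14].

INTERFACE

Orientations are given as [roll, pitch, yaw] about the fixed x, y, z axes, in that order (R = Rz(yaw) Ry(pitch) Rx(roll)).
In Python, from workcell import robot gives the robot as it stands.
- The arm moves only by the tool move_arm, never from a script. Its argument "steps" is text: rows parted by semicolons, each of 7 numbers parted by spaces: the turn, a rotation vector about the tool's x, y, z scaled (see below), then the shift along the tool's x, y, z scaled (see below), then the closure, from -1 (fully open) to 1 (shut). A call has exactly 5 rows; each row shifts and turns the commanded pose from where the row before left it, along the tool's axes as they then stand; what a row does not reach is not made up. The controller multiplies each number of a shift by 25 mm and each number of a turn by 5 degrees. A row lasts 1/8 s, in which the tool goes at most 62.5 mm and 10.7 degrees, less where a joint would pass 70% of its speed; a pose out of reach is approached as far as the arm can. A call with a number of a shift or a turn outside -1 to 1 is refused whole. A call with a gripper value outside its range is refused whole. The fingers move at their own pace and stop on an object; "force" is the grip in N (left out, the last holds). Time passes only in rows, so rows that do not move let the fingers close, or fill a call up. It gives the time, the measured TCP pose, the force, the opening and the grip force at its end, in the units of the state.
- robot.observe(): the state, without advancing time (a new reading comes with each control period).
- robot.capture(name): name is "scene" or "side" or "wrist"; returns (picture, depth): 420x560x3 uint8, blue, green, red; 420x560 float32, m along the optical axis (not along the pixel's ray), 0 where there is no reading.
- robot.get_calibration(name): a dict with "fx", "fy", "cx", "cy" (pixels), "R" (3x3) and "t" (3): a world point X has camera coordinates R X + t. Camera axes: x right, y down, z forward; pixel columns grow to the right and rows downward; lengths in m; the calibration is good to about 2 mm. A picture is of the moment at which its call begins: read the wrist's pose just before it. get_calibration takes no time and is no camera call; for the wrist camera it gives the pose at the moment of the call.
- robot.hand_in(): hands the job in; it is judged then, once.
Trained networks look in the newest picture that a camera, given by its name, has taken for a name from the list of things; names that differ only in an ending like _2 or _b are one class to them, and where a whole thing is asked for, a point or a joint stands for the part that bears it (a point fixed in the world has none). Each returns a list of dicts, best first, with "p" (0 to 1); they miss things now and then, are a little off and sometimes report something else, mostly with a low value. They report only what shows in the picture. A call takes as long as a camera call. They do not tell look-alikes from the thing itself.
- robot.look_for(camera, thing): "xyz" ([x, y, z] in m, in world coordinates, good to about 4 mm: the middle of the surface that is visible of it).
- robot.trace(camera, thing): "pixels" (420x560 bool, what is visible of it).
- robot.pinpoint(camera, thing): "xyz" ([x, y, z] in m, in world coordinates, good to about 4 mm: a listed point, or the origin of a listed thing).
The state is a dict: "clock": time; "joints": joint angles; "qd": joint speeds; "joint_efforts": joint torques, N m; "position": TCP position; "eef_rot": TCP orientation; "ft_force": force on the tool from outside, world axes, zero at the start; "ft_torque": the same for the moment, N m; "finger_gap": finger opening in m; "gripper_force": force on a finger pad.
Only numpy, scipy, OpenCV 4.12 (cv2) and the standard library are available. Lean on these libraries where they do the work, as an engineer would, in place of code of your own. Each camera call takes 0.05 s, during which the arm holds its last target. There are 200 camera calls.

TASK

The jars and their lids have come out of the bisque kiln apart: put each of the four round lids on the one jar that it fits, fully seated and level on the rim, and let go of it. Set the lids down, do not drop them, for bisque chips easily. Leave the jars standing where they are, and leave the square lid and the mug alone.

Things in the scene. Friction and masses are not known exactly. Their poses are not given: they have to be found in the camera images.
- jar_small: open round jar of bare buff bisque (smallest mouth): 75 mm high, rim 54 mm outside, mouth 40 mm wide and open at least 30 mm deep, wall 7 mm, belly 70 mm; loose, stands upright on the grey kiln shelf (15 mm thick). Origin: centre of the underside of its foot, z up along its axis. Its lid is lid_small.
- jar_tall: open round jar of bare buff bisque (tallest jar, second smallest mouth): 115 mm high, rim 72 mm outside, mouth 58 mm wide and open at least 30 mm deep, wall 7 mm, belly 88 mm; loose, stands upright on the grey kiln shelf (15 mm thick). Origin: centre of the underside of its foot, z up along its axis. Its lid is lid_tall.
- jar_large: open round jar of bare buff bisque (second widest mouth): 95 mm high, rim 90 mm outside, mouth 76 mm wide and open at least 30 mm deep, wall 7 mm, belly 106 mm; loose, stands upright on the grey kiln shelf (15 mm thick). Origin: centre of the underside of its foot, z up along its axis. Its lid is lid_large.
- jar_wide: open round jar of bare buff bisque (lowest jar, widest mouth): 70 mm high, rim 108 mm outside, mouth 94 mm wide and open at least 30 mm deep, wall 7 mm, belly 124 mm; loose, stands upright on the grey kiln shelf (15 mm thick). Origin: centre of the underside of its foot, z up along its axis. Its lid is lid_wide.
- lid_small: round bisque lid of jar_small: disc 58 mm across, 6 mm thick (z 10 to 16 mm); below it a round flange, 32 mm across tapering to 26; above it a centred straight knob 22 mm across (z 16 to 42 mm). Lies flange down on the ware board (15 mm thick). Origin: centre of the flange's underside, z up. Seated, the disc rests on the jar's rim and the origin is 65 mm above the jar's origin.
- lid_tall: round bisque lid of jar_tall: disc 76 mm across, 6 mm thick (z 10 to 16 mm); below it a round flange, 50 mm across tapering to 44; above it a centred straight knob 22 mm across (z 16 to 42 mm). Lies flange down on the ware board (15 mm thick). Origin: centre of the flange's underside, z up. Seated, the disc rests on the jar's rim and the origin is 105 mm above the jar's origin.
- lid_large: round bisque lid of jar_large: disc 94 mm across, 6 mm thick (z 10 to 16 mm); below it a round flange, 68 mm across tapering to 62; above it a centred straight knob 22 mm across (z 16 to 42 mm). Lies flange down on the ware board (15 mm thick). Origin: centre of the flange's underside, z up. Seated, the disc rests on the jar's rim and the origin is 85 mm above the jar's origin.
- lid_wide: round bisque lid of jar_wide: disc 112 mm across, 6 mm thick (z 10 to 16 mm); below it a round flange, 86 mm across tapering to 80; above it a centred straight knob 22 mm across (z 16 to 42 mm). Lies flange down on the ware board (15 mm thick). Origin: centre of the flange's underside, z up. Seated, the disc rests on the jar's rim and the origin is 60 mm above the jar's origin.
- lid_square: square lid, 72 x 72 mm, with the same knob (22 mm across, top at 42 mm), lying among the round lids on the ware board; it belongs to a box that is not here. Origin: centre of its underside, z up. Not to be used.
- mug: bystander: pale bisque mug, 78 mm across and 88 mm high, with a handle, on the bench beyond the boards. Origin: centre of its underside, z up.
Things that resemble listed ones, but are neither listed nor needed, are in the scene too. Leave any orange or purple look-alike of the jar_tall alone.

How it is judged:
At the end, for the whole second after the job is handed in: Each round lid rests on its own jar: axes within 7 mm, flange in the mouth with the disc on the rim (height within 3 mm), lid and jar level within 0.06 rad and at rest (below 0.02 m/s); no jar, nor the square lid or the mug, is more than 30 mm from where it started (horizontal distance between lid_small and jar_small below 0.007 m and z of lid_small in the frame of jar_small between 0.062 and 0.068 m and angle between each of lid_small, jar_small, lid_tall, jar_tall, lid_large, jar_large, lid_wide, jar_wide's own z axis and vertical below 0.06 rad and linear speed of each of lid_small, jar_small, lid_tall, jar_tall, lid_large, jar_large, lid_wide, jar_wide below 0.02 m/s and horizontal distance between lid_tall and jar_tall below 0.007 m and z of lid_tall in the frame of jar_tall between 0.102 and 0.108 m and horizontal distance between lid_large and jar_large below 0.007 m and z of lid_large in the frame of jar_large between 0.082 and 0.088 m and horizontal distance between lid_wide and jar_wide below 0.007 m and z of lid_wide in the frame of jar_wide between 0.057 and 0.063 m and distance of each of lid_square, mug, jar_small, jar_tall, jar_large, jar_wide from where it was at the start of the episode below 0.03 m); the robot touches nothing.
It fails at once if a jar is shifted more than 30 mm or tipped (distance of any of jar_small, jar_tall, jar_large, jar_wide from where it was at the start of the episode above 0.03 m or angle between any of jar_small, jar_tall, jar_large, jar_wide's own z axis and vertical above 0.35 rad).
It fails at once if the square lid or the mug is shifted more than 30 mm (distance of any of lid_square, mug from where it was at the start of the episode above 0.03 m).
It fails at once if a lid is dropped (falls more than about 20 mm: moves faster than 0.65 m/s with no finger on it) ((linear speed of lid_small above 0.65 m/s and contact force between lid_small and the fingers below 0.01 N) or (linear speed of lid_tall above 0.65 m/s and contact force between lid_tall and the fingers below 0.01 N) or (linear speed of lid_large above 0.65 m/s and contact force between lid_large and the fingers below 0.01 N) or (linear speed of lid_wide above 0.65 m/s and contact force between lid_wide and the fingers below 0.01 N)).
It also fails if it takes over 109 s, if anything falls off the work surface, if the arm or the gripper's body presses on something with over 40 N, if the wrist force passes 120 N, or if a joint passes its speed limit or range.

## Working session

There is one attempt and no reset: what is moved stays moved. The work goes in short steps, Python scripts to look and compute and a tool call to move; the robot and the scene stay as the last step left them, time stands still between calls to the robot, and variables do not carry over. Pictures are saved under pics/ and viewed, at most 14 in all, crops included, and the job is handed in when it is done.

Besides the shell and the picture viewer there is one more tool, called after "Emit:" as name(argument=value, ...) on one line, values as JSON. move_arm: Moves the arm, as the interface text tells. Its arguments: {"type":"object","properties":{"steps":{"type":"string"},"force":{"type":"number"}},"required":["steps"]}

```bash
mkdir -p pics; ls; python3 - <<'E'
from workcell import robot
import cv2,numpy as np
s=robot.observe();print(s)
for c in("scene","side"):
    p,d=robot.capture(c);cv2.imwrite(f"pics/{c}0.png",p)
    k=robot.get_calibration(c);print(c,k)
    np.savez(f"{c}0.npz",p=p,d=d,**k)
    for n in "jar_small jar_tall jar_large jar_wide lid_small lid_tall lid_large lid_wide lid_square mug".split():
        print(c,n,[(np.round(r["xyz"],3).tolist(),round(r["p"],2)) for r in robot.pinpoint(c,n)][:4])
E
```

```text
pics
{'clock': 0.0, 'joints': array([-1.23949876e+00,  3.07583238e-01,  1.50769087e+00,  1.71342761e-05,
        1.32839290e+00, -7.35087819e-02]), 'qd': array([ 2.68540800e-04,  4.40484555e-04, -4.93736239e-04, -4.00107379e-04,
       -1.59983146e-03, -6.62860248e-06]), 'joint_efforts': array([-2.19264584e-03, -4.57547307e+01, -2.51913804e+01,  1.08837471e-04,
        1.34103021e-02, -1.46455722e-06]), 'position': array([ 0.226207  , -0.52786847,  0.23036858]), 'eef_rot': array([-3.13952512e+00, -1.68925864e-04,  4.04802040e-01]), 'ft_force': array([0.14989109, 0.50619851, 0.64177953]), 'ft_torque': array([-0.01532471,  0.0091262 ,  0.01361761]), 'gripper_force': 0.0, 'finger_gap': 0.08549948325320887}
scene {'fx': 544.9765683771968, 'fy': 544.9765683771968, 'cx': 277.2821879351587, 'cy': 217.63220003646052, 'R': array([[-0.43362483,  0.90107806, -0.00527528],
       [ 0.59823945,  0.28350231, -0.74949049],
       [-0.67385389, -0.32815357, -0.66199409]]), 't': array([ 0.28718161, -0.26771397,  1.57170988])}
scene jar_small [([0.59, -0.122, 0.012], 0.77)]
scene jar_tall [([0.451, -0
[... 723 characters left out ...]
144862],
       [ 0.38097265, -0.71663605, -0.58420254]]), 't': array([0.43547114, 0.21850661, 0.79280365])}
side jar_small [([0.596, -0.118, 0.011], 0.9)]
side jar_tall [([0.304, -0.437, -0.001], 0.98), ([0.279, -0.248, -0.0], 0.92), ([0.452, -0.478, 0.002], 0.92), ([0.438, -0.139, 0.01], 0.73)]
side jar_large [([0.611, -0.278, 0.018], 0.84), ([0.463, 0.307, 0.011], 0.36)]
side jar_wide [([0.451, -0.289, 0.016], 0.97)]
side lid_small [([0.61, 0.104, 0.013], 0.67)]
side lid_tall []
side lid_large [([0.456, 0.118, 0.018], 0.74)]
side lid_wide [([0.461, 0.309, 0.012], 0.96)]
side lid_square [([0.533, 0.205, 0.019], 0.85), ([0.454, 0.116, 0.015], 0.56)]
side mug [([0.776, -0.002, 0.002], 0.83)]
```

View pics/scene0.png

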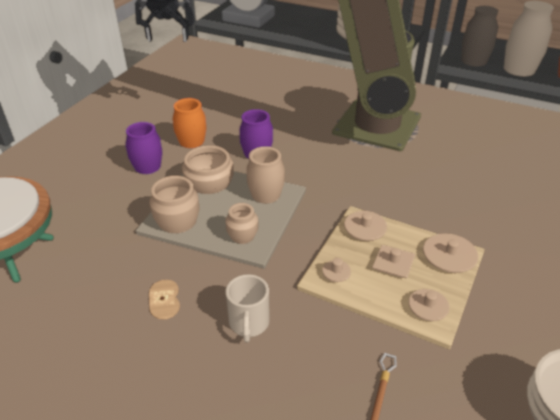

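View pics/side0.png

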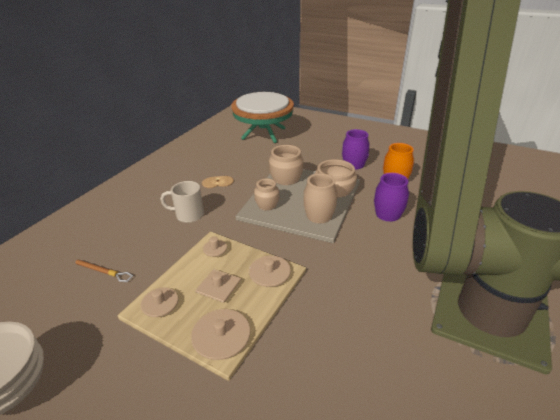

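The scene view shows the four buff jars on the shelf, with the tall one at px (265,175). The two purple pots and the orange pot beside them are the look-alikes. The lids lie on the board with the square one in the middle (392,262), and the side view agrees. Next I'll refine the positions from depth.

```bash
cat > fit.py <<'E'
import numpy as np
from scipy.optimize import least_squares
def cloud(d,k):
    v,u=np.mgrid[:420,:560]; m=d>0
    C=np.c_[(u[m]-k["cx"])/k["fx"]*d[m],(v[m]-k["cy"])/k["fy"]*d[m],d[m]]
    return (C-k["t"])@k["R"]
def circ(P,c0,r):   # robust fit, fixed radius
    return least_squares(lambda c:np.hypot(P[:,0]-c[0],P[:,1]-c[1])-r,c0,loss="soft_l1",f_scale=.002).x
J=dict(small=((.592,-.12),.075,.054,.04),tall=((.436,-.136),.115,.072,.058),large=((.612,-.277),.095,.09,.076),wide=((.452,-.287),.07,.108,.094))
L=dict(small=((.61,.105),.058),tall=((.618,.295),.076),large=((.454,.116),.094),wide=((.459,.308),.112))
def report(W):
    for n,(c,h,o,i) in J.items():
        r=np.hypot(*(W[:,:2]-c).T); z=h+.015
        P=W[(r<o/2+.012)&(r>i/2-.012)&(abs(W[:,2]-z)<.004)]
        if len(P)<20: continue
        f=c
        for _ in range(3): f=circ(P,f,(o+i)/4)
        print("jar",n,len(P),f.round(4),"z",P[:,2].mean().round(4))
    for n,(c,o) in L.items():
        r=np.hypot(*(W[:,:2]-c).T)
        K=W[(r<.018)&(abs(W[:,2]-.057)<.004)]
        D=W[(r<o/2+.012)&(abs(W[:,2]-.031)<.004)]
        if len(K)<5 or len(D)<20: print(n,len(K),len(D));continue
        print("lid",n,"knob",len(K),((K.max(0)+K.min(0))/2).round(4)[:2],K.mean(0).round(4),"disc bbox",((D.max(0)+D.min(0))/2).round(4)[:2],"size",(D.max(0)-D.min(0)).round(3))
E
python3 - <<'E'
import numpy as np
from fit import *
for c in("scene","side"):
    k=np.load(c+"0.npz");print(c);report(cloud(k["d"],k))
E
```

```text
scene
jar small 204 [ 0.5935 -0.1178] z 0.0899
jar tall 230 [ 0.4413 -0.1368] z 0.1297
jar large 344 [ 0.6113 -0.2761] z 0.1099
jar wide 320 [ 0.4535 -0.2874] z 0.0849
lid small knob 75 [0.6129 0.1088] [0.6131 0.109  0.057 ] disc bbox [0.6111 0.1085] size [0.06  0.057 0.008]
lid tall knob 90 [0.6184 0.2987] [0.6201 0.2986 0.057 ] disc bbox [0.6176 0.2985] size [0.078 0.074 0.008]
lid large knob 58 [0.4559 0.1178] [0.4571 0.1178 0.0568] disc bbox [0.4559 0.1174] size [0.095 0.093 0.008]
lid wide knob 71 [0.4619 0.3054] [0.4621 0.3053 0.0569] disc bbox [0.4603 0.305 ] size [0.114 0.111 0.008]
side
jar small 101 [ 0.5892 -0.1173] z 0.0893
jar tall 154 [ 0.4374 -0.1372] z 0.1291
jar large 139 [ 0.6077 -0.2766] z 0.1089
jar wide 166 [ 0.4498 -0.2882] z 0.0842
lid small knob 48 [0.6087 0.1085] [0.6081 0.1092 0.056 ] disc bbox [0.6086 0.1077] size [0.056 0.057 0.008]
lid tall knob 73 [0.6149 0.2987] [0.6144 0.2995 0.0559] disc bbox [0.6151 0.2985] size [0.076 0.076 0.008]
lid large knob 60 [0.4534 0.1165] [0.4525 0.1181 0.0561] disc bbox [0.4527 0.1168] size [0.093 0.094 0.008]
lid wide knob 92 [0.4575 0.3053] [0.457  0.3057 0.0561] disc bbox [0.4578 0.3051] size [0.112 0.111 0.008]
```

Emit:
move_arm(steps="0 0 0.928 0 -0.5 -0.6 -1;0 0 0.928 0 -0.5 -0.6 -1;0 0 0.928 0 -0.5 -0.6 -1;0 0 0.928 0 -0.5 -0.6 -1;0 0 0.928 0 -0.5 -0.6 -1")

```text
clock: 1.72
position: [0.2114, -0.4678, 0.3068]
eef_rot: [3.142, 0.0, -0.003]
ft_force: [0.5, 0.4, 0.1]
finger_gap: 0.0853
gripper_force: 0.0
```

Emit:
move_arm(steps="0 0 0 0.638 -0.922 0 -0.2;0 0 0 0.638 -0.922 0 -0.2;0 0 0 0.638 -0.922 0 -0.2;0 0 0 0.638 -0.922 0 -0.2;0 0 0 0.638 -0.922 0 -0.2")

```text
clock: 2.35
position: [0.2917, -0.3522, 0.3064]
eef_rot: [3.141, -0.0, -0.0]
ft_force: [-0.1, -0.2, -0.8]
finger_gap: 0.0514
gripper_force: 0.0
```

Emit:
move_arm(steps="0 0 0 0.638 -0.922 0 -0.2;0 0 0 0.638 -0.922 0 -0.2;0 0 0 0.638 -0.922 0 -0.2;0 0 0 0.638 -0.922 0 -0.2;0 0 0 0.638 -0.922 0 -0.2")

```text
clock: 2.98
position: [0.3715, -0.237, 0.3064]
eef_rot: [3.141, -0.0, -0.0]
ft_force: [0.1, -0.6, -0.0]
finger_gap: 0.0512
gripper_force: 0.0
```

Emit:
move_arm(steps="0 0 0 0.638 -0.922 0 -0.2;0 0 0 0.638 -0.922 0 -0.2;0 0 0 0.638 -0.922 0 -0.2;0 0 0 0.638 -0.922 0 -0.2;0 0 0 0.638 -0.922 0 -0.2")

```text
clock: 3.6
position: [0.4512, -0.1217, 0.3064]
eef_rot: [3.141, -0.0, -0.0]
ft_force: [-0.5, 0.0, -1.0]
finger_gap: 0.051
gripper_force: 0.0
```

Emit:
move_arm(steps="0 0 0 0.638 -0.922 0 -0.2;0 0 0 0.638 -0.922 0 -0.2;0 0 0 0.638 -0.922 0 -0.2;0 0 0 0.638 -0.922 0 -0.2;0 0 0 0.638 -0.922 0 -0.2")

```text
clock: 4.22
position: [0.531, -0.0065, 0.3063]
eef_rot: [3.142, -0.0, -0.0]
ft_force: [-0.5, -0.9, 0.1]
finger_gap: 0.051
gripper_force: 0.0
```

Emit:
move_arm(steps="0 0 0 0.638 -0.922 0.5 -0.2;0 0 0 0.638 -0.922 0.5 -0.2;0 0 0 0.638 -0.922 0.5 -0.2;0 0 0 0.638 -0.922 0.5 -0.2;0 0 0 0.638 -0.922 0.5 -0.2")

```text
clock: 4.85
position: [0.6109, 0.1088, 0.2433]
eef_rot: [3.142, -0.0, -0.0]
ft_force: [-0.3, -0.7, 0.0]
finger_gap: 0.0509
gripper_force: 0.0
```

```bash
python3 - <<'E'
from workcell import robot
from fit import *
import cv2
k=robot.get_calibration("wrist");p,d=robot.capture("wrist");cv2.imwrite("pics/w1.png",p)
report(cloud(d,k));s=robot.observe();print(s["position"],s["eef_rot"])
E
```

```text
jar small 1163 [ 0.5924 -0.1167] z 0.0891
jar tall 689 [ 0.4409 -0.1353] z 0.1288
lid small knob 313 [0.6113 0.1093] [0.6116 0.1093 0.0563] disc bbox [0.6109 0.1093] size [0.057 0.056 0.007]
lid tall knob 325 [0.6176 0.2989] [0.6175 0.2982 0.0562] disc bbox [0.6171 0.2992] size [0.075 0.075 0.008]
lid large knob 224 [0.456  0.1177] [0.4563 0.1178 0.0561] disc bbox [0.4551 0.1177] size [0.094 0.093 0.008]
lid wide knob 55 [0.4658 0.3064] [0.4671 0.3072 0.0554] disc bbox [0.4718 0.3058] size [0.087 0.111 0.008]
[0.61229763 0.11181131 0.24120898] [-3.13900513e+00  5.27132839e-04  1.03089151e-03]
```

View pics/w1.png

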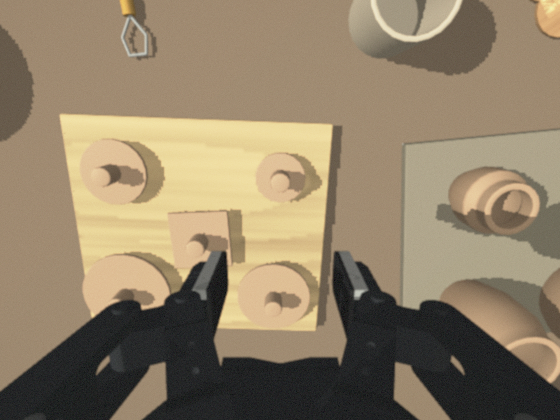

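The wrist view shows the small lid at (281,180) between jar and board edge, and its depth agrees with the other two cameras. I'll descend onto it.

Emit:
move_arm(steps="0 0 0 0 0.1 1 -0.1;0 0 0 0 0 1 -0.1;0 0 0 0 0 1 -0.1;0 0 0 0 0 1 -0.1;0 0 0 0 0 1 -0.1")

```text
clock: 5.52
position: [0.6106, 0.1056, 0.118]
eef_rot: [3.142, -0.0, -0.0]
ft_force: [0.3, 0.0, 0.0]
finger_gap: 0.0473
gripper_force: 0.0
```

Emit:
move_arm(steps="0 0 0 0 0 1 -0.1;0 0 0 0 0 0.8 -0.1;0 0 0 0 0 0.6 -0.1;0 0 0 0 0 0.4 -0.1;0 0 0 0 0 0 -0.1")

```text
clock: 6.15
position: [0.61, 0.1054, 0.0482]
eef_rot: [3.141, 0.001, -0.0]
ft_force: [-0.5, -0.6, -0.3]
finger_gap: 0.0471
gripper_force: 0.0
```

Emit:
move_arm(steps="0 0 0 0 0 0 -0.1;0 0 0 0 0 0.2 -0.1;0 0 0 0 0 0 -0.1;0 0 0 0 0 0 -0.1;0 0 0 0 0 0 -0.1")

```text
clock: 6.78
position: [0.6104, 0.1055, 0.0439]
eef_rot: [-3.142, -0.0, -0.0]
ft_force: [-0.7, 0.9, 0.0]
finger_gap: 0.047
gripper_force: 0.0
```

Emit:
move_arm(steps="0 0 0 0.02 -0.14 0.1 -0.1;0 0 0 0 0 0.16 -0.1;0 0 0 0 0 0 1;0 0 0 0 0 0 1;0 0 0 0 0 0 1", force=40)

```text
clock: 7.4
position: [0.6108, 0.1089, 0.0373]
eef_rot: [-3.142, 0.0, -0.0]
ft_force: [-0.2, 0.4, -0.4]
finger_gap: 0.0203
gripper_force: 39.1
```

Emit:
move_arm(steps="0 0 0 0 0 0 1;0 0 0 0 0 -0.2 1;0 0 0 0 0 -0.5 1;0 0 0 0 0 -1 1;0 0 0 0 0 -1 1")

```text
clock: 8.02
position: [0.6109, 0.1089, 0.1063]
eef_rot: [-3.142, -0.0, -0.0]
ft_force: [0.3, -0.7, 0.1]
finger_gap: 0.0202
gripper_force: 39.1
```

Emit:
move_arm(steps="0 0 0 -0.077 0.904 -0.36 1;0 0 0 -0.077 0.904 -0.36 1;0 0 0 -0.077 0.904 -0.36 1;0 0 0 -0.077 0.904 -0.36 1;0 0 0 -0.077 0.904 -0.36 1")

```text
clock: 8.65
position: [0.6003, -0.0064, 0.1497]
eef_rot: [3.142, 0.001, -0.001]
ft_force: [0.6, 0.6, -0.2]
finger_gap: 0.02
gripper_force: 39.1
```

Emit:
move_arm(steps="0 0 0 -0.077 0.904 0 1;0 0 0 -0.077 0.904 0 1;0 0 0 -0.077 0.904 0 1;0 0 0 -0.077 0.904 0 1;0 0 0 -0.077 0.904 0 1")

```text
clock: 9.28
position: [0.5906, -0.1192, 0.1495]
eef_rot: [-3.141, 0.001, -0.001]
ft_force: [-0.2, 0.0, -0.5]
finger_gap: 0.02
gripper_force: 39.1
```

Emit:
move_arm(steps="0 0 0 0 0 0 1;0 0 0 0 0 0.2 1;0 0 0 0 0 0.2 1;0 0 0 0 0 0 1;0 0 0 0 0 0 1")

```text
clock: 9.9
position: [0.5916, -0.1165, 0.1397]
eef_rot: [-3.141, 0.0, 0.001]
ft_force: [-0.3, 0.3, -0.2]
finger_gap: 0.02
gripper_force: 39.2
```

```bash
python3 - <<'E'
from workcell import robot
from fit import *
import cv2
k=robot.get_calibration("wrist");p,d=robot.capture("wrist");cv2.imwrite("pics/w2.png",p)
report(cloud(d,k))
E
```

```text
jar small 885 [ 0.5927 -0.1183] z 0.0892
jar large 2984 [ 0.6111 -0.2758] z 0.109
jar wide 1145 [ 0.4535 -0.2857] z 0.0838
small 0 0
tall 0 0
lid large knob 451 [0.4553 0.1173] [0.4565 0.1159 0.0559] disc bbox [0.4562 0.1137] size [0.092 0.087 0.008]
wide 0 0
```

View pics/w2.png

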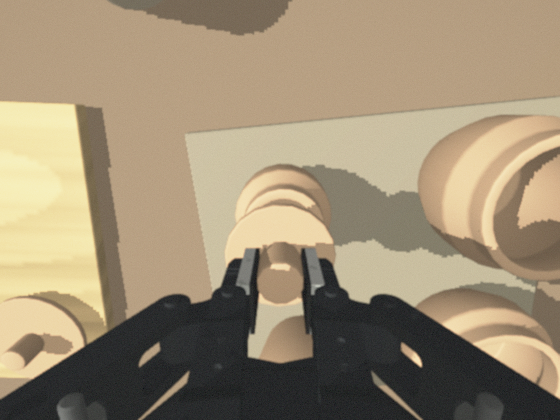

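The lid is held level between the pads at about (280,270), above the small jar at (283,195). I'll lower it slowly.

Emit:
move_arm(steps="0 0 0 0.02 0.04 0.4 1;0 0 0 0 0 0.4 1;0 0 0 0 0 0.3 1;0 0 0 0 0 0.2 1;0 0 0 0 0 0 1")

```text
clock: 10.58
position: [0.5917, -0.118, 0.1066]
eef_rot: [-3.141, 0.001, -0.0]
ft_force: [-0.5, 0.2, -0.7]
finger_gap: 0.0202
gripper_force: 39.2
```

Emit:
move_arm(steps="0 0 0 0 0 0.06 1;0 0 0 0 0 0.06 1;0 0 0 0 0 0.06 1;0 0 0 0 0 0 1;0 0 0 0 0 0 1")

```text
clock: 11.2
position: [0.5921, -0.1181, 0.1029]
eef_rot: [3.142, -0.0, -0.0]
ft_force: [0.3, 0.1, -0.1]
finger_gap: 0.0198
gripper_force: 39.2
```

Emit:
move_arm(steps="0 0 0 0 0 0.04 1;0 0 0 0 0 0 1;0 0 0 0 0 0 0.3;0 0 0 0 0 0 0;0 0 0 0 0 0 0")

```text
clock: 11.82
position: [0.592, -0.1181, 0.1018]
eef_rot: [-3.142, 0.0, -0.0]
ft_force: [-0.3, 0.4, -0.3]
finger_gap: 0.0428
gripper_force: 0.0
```

Emit:
move_arm(steps="0 0 0 0 0 -0.2 -0.1;0 0 0 0 0 -0.8 -0.1;0 0 0 0 0 -1 -0.1;0 0 0 0 0 -1 -0.1;0 0 0 0 0 -1 -0.1")

```text
clock: 12.45
position: [0.592, -0.118, 0.203]
eef_rot: [3.142, -0.0, -0.0]
ft_force: [0.2, 0.8, -0.6]
finger_gap: 0.0466
gripper_force: 0.0
```

```bash
cat > chk.py <<'E'
from workcell import robot
from fit import *
import sys
n=sys.argv[1];c,h,o,i=J[n];od=L[n][1];z=.015+h
for cam in("scene","side"):
    k=robot.get_calibration(cam);p,d=robot.capture(cam);W=cloud(d,k)
    r=np.hypot(*(W[:,:2]-c).T)
    D=W[(r<od/2+.012)&(r>.014)&(abs(W[:,2]-z-.006)<.006)];K=W[(r<.02)&(W[:,2]>z+.028)&(W[:,2]<z+.04)]
    A=np.linalg.lstsq(np.c_[D[:,:2]-c,np.ones(len(D))],D[:,2],rcond=None)[0] if len(D)>10 else 0
    print(cam,"disc",len(D),((D.max(0)+D.min(0))/2).round(4),"slope",np.round(A,3),"want z",z+.006,"knob",len(K),K.mean(0).round(4),"want",z+.032)
    if len(sys.argv)>2: report(W)
E
python3 chk.py small
```

```text
scene disc 293 [ 0.5937 -0.118   0.0955] slope [-0.02  -0.021  0.097] want z 0.096 knob 65 [ 0.595  -0.1165  0.1223] want 0.122
side disc 148 [ 0.5899 -0.1198  0.0944] slope [ 0.015 -0.023  0.096] want z 0.096 knob 30 [ 0.5897 -0.1172  0.1211] want 0.122
```

Small lid is seated. Next is the tall jar's lid.

Emit:
move_arm(steps="0 0 0 0.05 -0.834 0 -0.1;0 0 0 0.05 -0.834 0 -0.1;0 0 0 0.05 -0.834 0 -0.1;0 0 0 0.05 -0.834 0 -0.1;0 0 0 0.05 -0.834 0 -0.1")

```text
clock: 13.18
position: [0.5982, -0.0119, 0.2015]
eef_rot: [-3.141, 0.0, 0.001]
ft_force: [0.6, -0.3, 0.6]
finger_gap: 0.0466
gripper_force: 0.0
```

Emit:
move_arm(steps="0 0 0 0.05 -0.834 0 -0.1;0 0 0 0.05 -0.834 0 -0.1;0 0 0 0.05 -0.834 0 -0.1;0 0 0 0.05 -0.834 0 -0.1;0 0 0 0.05 -0.834 0 -0.1")

```text
clock: 13.8
position: [0.6047, 0.0918, 0.2018]
eef_rot: [-3.142, -0.0, -0.0]
ft_force: [0.2, 0.6, -0.2]
finger_gap: 0.047
gripper_force: 0.0
```

Emit:
move_arm(steps="0 0 0 0.05 -0.834 0 -0.1;0 0 0 0.05 -0.834 0 -0.1;0 0 0 0.05 -0.834 0 -0.1;0 0 0 0.05 -0.834 0 -0.1;0 0 0 0.05 -0.834 0 -0.1")

```text
clock: 14.42
position: [0.6109, 0.1961, 0.2018]
eef_rot: [3.142, 0.0, -0.0]
ft_force: [0.3, 0.4, -0.4]
finger_gap: 0.0469
gripper_force: 0.0
```

Emit:
move_arm(steps="0 0 0 0.05 -0.834 0.8 -0.1;0 0 0 0.05 -0.834 0.8 -0.1;0 0 0 0.05 -0.834 0.8 -0.1;0 0 0 0.05 -0.834 0.8 -0.1;0 0 0 0.05 -0.834 0.8 -0.1")

```text
clock: 15.05
position: [0.6169, 0.3002, 0.0999]
eef_rot: [3.141, 0.001, -0.0]
ft_force: [-0.4, -0.3, -0.1]
finger_gap: 0.047
gripper_force: 0.0
```

Emit:
move_arm(steps="0 0 0 0 0 0.6 -0.1;0 0 0 0 0 0.4 -0.1;0 0 0 0 0 0 -0.1;0 0 0 0 0 0 -0.1;0 0 0 0 0 0 -0.1")

```text
clock: 15.68
position: [0.6178, 0.2987, 0.0779]
eef_rot: [-3.141, -0.002, -0.001]
ft_force: [-0.2, 0.0, -0.5]
finger_gap: 0.0471
gripper_force: 0.0
```

Emit:
move_arm(steps="0 0 0 -0.03 0 0.7 -0.1;0 0 0 0 0 0.5 -0.1;0 0 0 0 0 0.3 -0.1;0 0 0 0 0 0.12 -0.1;0 0 0 0 0 0 -0.1")

```text
clock: 16.3
position: [0.6163, 0.2989, 0.036]
eef_rot: [3.141, 0.0, -0.0]
ft_force: [-0.1, 1.0, -0.3]
finger_gap: 0.0473
gripper_force: 0.0
```

Emit:
move_arm(steps="0 0 0 0 0 0 -0.1;0 0 0 0 0 0 1;0 0 0 0 0 0 1;0 0 0 0 0 0 1;0 0 0 0 0 0 1")

```text
clock: 16.92
position: [0.6168, 0.2992, 0.037]
eef_rot: [-3.141, -0.001, -0.0]
ft_force: [-0.7, 0.5, 4.6]
finger_gap: 0.0209
gripper_force: 39.5
```

Emit:
move_arm(steps="0 0 0 0 0 -0.2 1;0 0 0 0 0 -0.6 1;0 0 0 0 0 -1 1;0 0 0 0 0 -1 1;0 0 0 0 0 -1 1")

```text
clock: 17.55
position: [0.6163, 0.2988, 0.1328]
eef_rot: [-3.142, -0.0, -0.0]
ft_force: [-0.1, -0.8, 0.1]
finger_gap: 0.0202
gripper_force: 39.1
```

Emit:
move_arm(steps="0 0 0 -0.354 0.872 -0.4 1;0 0 0 -0.354 0.872 -0.4 1;0 0 0 -0.354 0.872 -0.4 1;0 0 0 -0.354 0.872 -0.4 1;0 0 0 -0.354 0.872 -0.4 1")

```text
clock: 18.18
position: [0.5712, 0.188, 0.1818]
eef_rot: [3.141, 0.0, -0.001]
ft_force: [-1.0, -0.4, -0.1]
finger_gap: 0.0202
gripper_force: 39.2
```

Emit:
move_arm(steps="0 0 0 -0.354 0.872 0 1;0 0 0 -0.354 0.872 0 1;0 0 0 -0.354 0.872 0 1;0 0 0 -0.354 0.872 0 1;0 0 0 -0.354 0.872 0 1")

```text
clock: 18.8
position: [0.5271, 0.0795, 0.1811]
eef_rot: [3.142, 0.0, -0.0]
ft_force: [-0.9, 0.7, -1.1]
finger_gap: 0.0203
gripper_force: 39.2
```

Emit:
move_arm(steps="0 0 0 -0.354 0.872 0 1;0 0 0 -0.354 0.872 0 1;0 0 0 -0.354 0.872 0 1;0 0 0 -0.354 0.872 0 1;0 0 0 -0.354 0.872 0 1")

```text
clock: 19.42
position: [0.4827, -0.0293, 0.1812]
eef_rot: [3.142, 0.0, -0.0]
ft_force: [0.3, 0.0, -0.8]
finger_gap: 0.0204
gripper_force: 39.2
```

Emit:
move_arm(steps="0 0 0 -0.354 0.872 0 1;0 0 0 -0.354 0.872 0 1;0 0 0 -0.354 0.872 0 1;0 0 0 -0.354 0.872 0 1;0 0 0 -0.354 0.872 0 1")

```text
clock: 20.05
position: [0.4384, -0.1381, 0.1812]
eef_rot: [-3.142, 0.0, -0.0]
ft_force: [0.8, 0.3, -1.3]
finger_gap: 0.0204
gripper_force: 39.2
```

Emit:
move_arm(steps="0 0 0 0 0 0 1;0 0 0 0 0 0 1;0 0 0 0 0 0 1;0 0 0 0 0 0 1;0 0 0 0 0 0 1")

```text
clock: 20.68
position: [0.4395, -0.1366, 0.1813]
eef_rot: [-3.142, -0.0, 0.001]
ft_force: [0.9, 0.4, -0.9]
finger_gap: 0.0203
gripper_force: 39.2
```

Emit:
move_arm(steps="0 0 0 0 0 0.4 1;0 0 0 0 0 0.4 1;0 0 0 0 0 0.4 1;0 0 0 0 0 0.2 1;0 0 0 0 0 0 1")

```text
clock: 21.3
position: [0.4389, -0.1369, 0.1457]
eef_rot: [-3.141, 0.001, -0.0]
ft_force: [-0.0, 1.2, -1.1]
finger_gap: 0.0202
gripper_force: 39.2
```

Emit:
move_arm(steps="0 0 0 0 0 0.06 1;0 0 0 0 0 0.06 1;0 0 0 0 0 0.04 1;0 0 0 0 0 0 1;0 0 0 0 0 0 1")

```text
clock: 21.92
position: [0.4393, -0.1371, 0.1424]
eef_rot: [3.142, -0.0, -0.0]
ft_force: [-0.3, 0.2, -0.8]
finger_gap: 0.0201
gripper_force: 39.2
```

Emit:
move_arm(steps="0 0 0 0 0 0.04 1;0 0 0 0 0 0 1;0 0 0 0 0 0 0.3;0 0 0 0 0 0 0;0 0 0 0 0 0 0")

```text
clock: 22.55
position: [0.4393, -0.137, 0.1412]
eef_rot: [-3.142, 0.0, -0.0]
ft_force: [-0.2, 0.3, -0.5]
finger_gap: 0.0427
gripper_force: 0.0
```

Emit:
move_arm(steps="0 0 0 0 0 -0.2 -0.1;0 0 0 0 0 -0.6 -0.1;0 0 0 0 0 -0.8 -0.1;0 0 0 0 0 -1 -0.1;0 0 0 0 0 -1 -0.1")

```text
clock: 23.18
position: [0.4392, -0.137, 0.2323]
eef_rot: [-3.142, -0.0, -0.0]
ft_force: [0.1, -0.4, 1.1]
finger_gap: 0.0473
gripper_force: 0.0
```

```bash
python3 chk.py tall r
```

```text
scene disc 429 [ 0.4413 -0.1366  0.1361] slope [-0.009 -0.005  0.137] want z 0.136 knob 53 [ 0.4432 -0.1354  0.162 ] want 0.162
jar small 57 [ 0.5962 -0.1163] z 0.0908
jar tall 75 [ 0.4437 -0.1357] z 0.1303
jar large 347 [ 0.6115 -0.276 ] z 0.1099
jar wide 315 [ 0.4535 -0.2873] z 0.0849
small 0 0
tall 0 0
lid large knob 61 [0.457  0.1177] [0.4579 0.1177 0.057 ] disc bbox [0.4561 0.1172] size [0.096 0.093 0.008]
lid wide knob 68 [0.4594 0.3051] [0.4618 0.3052 0.0568] disc bbox [0.4603 0.3053] size [0.114 0.111 0.008]
side disc 298 [ 0.4381 -0.1385  0.1343] slope [ 0.007 -0.018  0.136] want z 0.136 knob 36 [ 0.4374 -0.1351  0.1612] want 0.162
jar small 43 [ 0.5888 -0.1157] z 0.0907
jar tall 58 [ 0.4369 -0.1341] z 0.1308
jar large 144 [ 0.6075 -0.2763] z 0.109
jar wide 151 [ 0.4494 -0.288 ] z 0.0842
small 0 0
tall 0 0
lid large knob 60 [0.4526 0.1184] [0.4525 0.1183 0.0562] disc bbox [0.4531 0.1165] size [0.093 0.094 0.008]
lid wide knob 90 [0.4574 0.3042] [0.4566 0.3056 0.0561] disc bbox [0.4575 0.3048] size [0.111 0.111 0.008]
```

Emit:
move_arm(steps="0 0 0 0.06 -1 0 -0.1;0 0 0 0.06 -1 0 -0.1;0 0 0 0.06 -1 0 -0.1;0 0 0 0.06 -1 0 -0.1;0 0 0 0.06 -1 0 -0.1")

```text
clock: 23.9
position: [0.4462, -0.0112, 0.2304]
eef_rot: [-3.141, 0.001, -0.0]
ft_force: [0.1, 0.2, -0.4]
finger_gap: 0.0466
gripper_force: 0.0
```

Emit:
move_arm(steps="0 0 0 0.06 -1 0.3 -0.1;0 0 0 0.06 -1 0.8 -0.1;0 0 0 0.06 -1 1 -0.1;0 0 0 0.06 -1 1 -0.1;0 0 0 0.06 -1 1 -0.1")

```text
clock: 24.52
position: [0.4538, 0.1137, 0.1273]
eef_rot: [3.141, 0.001, -0.0]
ft_force: [-0.4, 0.8, 0.3]
finger_gap: 0.0468
gripper_force: 0.0
```

Emit:
move_arm(steps="0 0 0 0 -0.17 1 -0.1;0 0 0 0 0 0.8 -0.1;0 0 0 0 0 0 -0.1;0 0 0 0 0 0 -0.1;0 0 0 0 0 0 -0.1")

```text
clock: 25.15
position: [0.4551, 0.1172, 0.0846]
eef_rot: [-3.141, -0.002, -0.0]
ft_force: [0.5, 0.8, 0.5]
finger_gap: 0.0471
gripper_force: 0.0
```

Emit:
move_arm(steps="0 0 0 0 0 0.8 -0.1;0 0 0 0 0 0.6 -0.1;0 0 0 0 0 0.3 -0.1;0 0 0 0 0 0.16 -0.1;0 0 0 0 0 0 -0.1")

```text
clock: 25.78
position: [0.4546, 0.1172, 0.0375]
eef_rot: [-3.142, -0.0, -0.0]
ft_force: [-0.9, -0.0, -0.1]
finger_gap: 0.0468
gripper_force: 0.0
```

Emit:
move_arm(steps="0 0 0 0 0 0 -0.1;0 0 0 0 0 0 1;0 0 0 0 0 0 1;0 0 0 0 0 0 1;0 0 0 0 0 0 1")

```text
clock: 26.4
position: [0.4546, 0.1173, 0.0378]
eef_rot: [-3.141, -0.001, -0.0]
ft_force: [-1.1, 0.1, 5.6]
finger_gap: 0.0207
gripper_force: 39.2
```

Emit:
move_arm(steps="0 0 0 0 0 -0.2 1;0 0 0 0 0 -0.6 1;0 0 0 0 0 -1 1;0 0 0 0 0 -1 1;0 0 0 0 0 -1 1")

```text
clock: 27.02
position: [0.4538, 0.1171, 0.1329]
eef_rot: [3.141, 0.001, -0.0]
ft_force: [-0.1, -0.9, -1.5]
finger_gap: 0.0203
gripper_force: 39.4
```

Emit:
move_arm(steps="0 0 0 0.31 0.787 -0.5 1;0 0 0 0.31 0.787 -0.5 1;0 0 0 0.31 0.787 -0.5 1;0 0 0 0.31 0.787 -0.5 1;0 0 0 0.31 0.787 -0.5 1")

```text
clock: 27.65
position: [0.4927, 0.0182, 0.195]
eef_rot: [-3.142, 0.001, -0.0]
ft_force: [1.0, -0.1, -1.3]
finger_gap: 0.0198
gripper_force: 39.4
```

Emit:
move_arm(steps="0 0 0 0.31 0.787 0 1;0 0 0 0.31 0.787 0 1;0 0 0 0.31 0.787 0 1;0 0 0 0.31 0.787 0 1;0 0 0 0.31 0.787 0 1")

```text
clock: 28.28
position: [0.5322, -0.0808, 0.1946]
eef_rot: [-3.141, 0.0, -0.0]
ft_force: [0.3, 0.1, -1.1]
finger_gap: 0.0201
gripper_force: 39.4
```

Emit:
move_arm(steps="0 0 0 0.31 0.787 0 1;0 0 0 0.31 0.787 0 1;0 0 0 0.31 0.787 0 1;0 0 0 0.31 0.787 0 1;0 0 0 0.31 0.787 0 1")

```text
clock: 28.9
position: [0.571, -0.1792, 0.1948]
eef_rot: [-3.142, 0.0, -0.0]
ft_force: [0.1, -0.2, -1.3]
finger_gap: 0.0204
gripper_force: 39.4
```

Emit:
move_arm(steps="0 0 0 0.31 0.787 0 1;0 0 0 0.31 0.787 0 1;0 0 0 0.31 0.787 0 1;0 0 0 0.31 0.787 0 1;0 0 0 0.31 0.787 0 1")

```text
clock: 29.52
position: [0.6098, -0.2776, 0.1948]
eef_rot: [-3.142, -0.0, -0.0]
ft_force: [-0.2, -0.4, -1.4]
finger_gap: 0.0201
gripper_force: 39.4
```

Emit:
move_arm(steps="0 0 0 0 0 0.4 1;0 0 0 0 0 0.6 1;0 0 0 0 0 0.4 1;0 0 0 0 0 0 1;0 0 0 0 0 0 1")

```text
clock: 30.15
position: [0.6094, -0.2759, 0.16]
eef_rot: [3.142, -0.0, 0.0]
ft_force: [0.4, -0.5, -1.9]
finger_gap: 0.0203
gripper_force: 39.4
```

Emit:
move_arm(steps="0 0 0 0 0.02 0.4 1;0 0 0 0 0 0.4 1;0 0 0 0 0 0.32 1;0 0 0 0 0 0.2 1;0 0 0 0 0 0 1")

```text
clock: 30.78
position: [0.6089, -0.2767, 0.1261]
eef_rot: [-3.141, 0.001, -0.0]
ft_force: [-0.0, -0.4, -0.8]
finger_gap: 0.0203
gripper_force: 39.4
```

Emit:
move_arm(steps="0 0 0 0 0 0.06 1;0 0 0 0 0 0.06 1;0 0 0 0 0 0.04 1;0 0 0 0 0 0 1;0 0 0 0 0 0 1")

```text
clock: 31.4
position: [0.6093, -0.2768, 0.1229]
eef_rot: [3.142, -0.0, -0.0]
ft_force: [-0.4, -0.4, -1.8]
finger_gap: 0.0202
gripper_force: 39.4
```

Emit:
move_arm(steps="0 0 0 0 0 0.04 1;0 0 0 0 0 0 1;0 0 0 0 0 0 0.3;0 0 0 0 0 0 0;0 0 0 0 0 0 0")

```text
clock: 32.02
position: [0.6093, -0.2768, 0.1215]
eef_rot: [-3.141, 0.0, -0.0]
ft_force: [0.9, 0.5, 0.5]
finger_gap: 0.043
gripper_force: 0.0
```

Emit:
move_arm(steps="0 0 0 0 0 -0.2 -0.1;0 0 0 0 0 -0.6 -0.1;0 0 0 0 0 -1 -0.1;0 0 0 0 0 -1 -0.1;0 0 0 0 0 -1 -0.1")

```text
clock: 32.65
position: [0.6096, -0.277, 0.219]
eef_rot: [3.141, -0.001, -0.0]
ft_force: [0.3, 1.1, -0.4]
finger_gap: 0.0468
gripper_force: 0.0
```

```bash
python3 chk.py large r|grep -v "jar small\|jar tall"
```

```text
scene disc 820 [ 0.61   -0.2771  0.1155] slope [-0.01  -0.007  0.117] want z 0.116 knob 59 [ 0.6118 -0.2753  0.1419] want 0.14200000000000002
jar large 98 [ 0.6131 -0.275 ] z 0.11
jar wide 326 [ 0.4533 -0.2871] z 0.0848
small 0 0
tall 0 0
large 0 0
lid wide knob 74 [0.4618 0.3054] [0.4619 0.3052 0.0564] disc bbox [0.4589 0.305 ] size [0.116 0.111 0.008]
side disc 328 [ 0.6069 -0.2767  0.1156] slope [ 0.007 -0.01   0.116] want z 0.116 knob 23 [ 0.6069 -0.2759  0.1408] want 0.14200000000000002
jar large 59 [ 0.6068 -0.2741] z 0.1106
jar wide 154 [ 0.4496 -0.2885] z 0.084
small 0 0
tall 0 0
large 0 0
lid wide knob 92 [0.4572 0.3054] [0.4571 0.3059 0.0561] disc bbox [0.4579 0.3049] size [0.112 0.112 0.007]
```

Emit:
move_arm(steps="0 0 0 -0.241 -0.931 0 -0.1;0 0 0 -0.241 -0.931 0 -0.1;0 0 0 -0.241 -0.931 0 -0.1;0 0 0 -0.241 -0.931 0 -0.1;0 0 0 -0.241 -0.931 0 -0.1")

```text
clock: 33.38
position: [0.5786, -0.1585, 0.2167]
eef_rot: [-3.141, 0.0, 0.0]
ft_force: [-0.3, 0.4, 0.4]
finger_gap: 0.0469
gripper_force: 0.0
```

Emit:
move_arm(steps="0 0 0 -0.241 -0.931 0 -0.1;0 0 0 -0.241 -0.931 0 -0.1;0 0 0 -0.241 -0.931 0 -0.1;0 0 0 -0.241 -0.931 0 -0.1;0 0 0 -0.241 -0.931 0 -0.1")

```text
clock: 34.0
position: [0.5486, -0.0426, 0.2169]
eef_rot: [-3.142, -0.0, -0.0]
ft_force: [0.5, 0.2, -0.4]
finger_gap: 0.0469
gripper_force: 0.0
```

Emit:
move_arm(steps="0 0 0 -0.241 -0.931 0 -0.1;0 0 0 -0.241 -0.931 0 -0.1;0 0 0 -0.241 -0.931 0 -0.1;0 0 0 -0.241 -0.931 0 -0.1;0 0 0 -0.241 -0.931 0 -0.1")

```text
clock: 34.62
position: [0.5184, 0.0737, 0.2169]
eef_rot: [-3.142, -0.0, -0.0]
ft_force: [-0.5, 0.6, -0.1]
finger_gap: 0.0468
gripper_force: 0.0
```

Emit:
move_arm(steps="0 0 0 -0.241 -0.931 0 -0.1;0 0 0 -0.241 -0.931 0 -0.1;0 0 0 -0.241 -0.931 0 -0.1;0 0 0 -0.241 -0.931 0 -0.1;0 0 0 -0.241 -0.931 0 -0.1")

```text
clock: 35.25
position: [0.4881, 0.19, 0.2169]
eef_rot: [-3.141, -0.0, -0.0]
ft_force: [0.7, 1.0, 0.2]
finger_gap: 0.0468
gripper_force: 0.0
```

Emit:
move_arm(steps="0 0 0 -0.241 -0.931 0.8 -0.1;0 0 0 -0.241 -0.931 0.8 -0.1;0 0 0 -0.241 -0.931 0.8 -0.1;0 0 0 -0.241 -0.931 0.8 -0.1;0 0 0 -0.241 -0.931 0.8 -0.1")

```text
clock: 35.88
position: [0.458, 0.3064, 0.1163]
eef_rot: [-3.141, -0.0, -0.0]
ft_force: [0.2, -0.8, 0.4]
finger_gap: 0.0466
gripper_force: 0.0
```

Emit:
move_arm(steps="0 0 0 0 0 0.8 -0.1;0 0 0 0 0 0.6 -0.1;0 0 0 0 0 0 -0.1;0 0 0 0 0 0 -0.1;0 0 0 0 0 0 -0.1")

```text
clock: 36.5
position: [0.4594, 0.3052, 0.0827]
eef_rot: [-3.141, -0.002, -0.001]
ft_force: [0.4, -0.3, 0.4]
finger_gap: 0.0469
gripper_force: 0.0
```

Emit:
move_arm(steps="0 0 0 0 0 0.8 -0.1;0 0 0 0 0 0.5 -0.1;0 0 0 0 0 0.3 -0.1;0 0 0 0 0 0.16 -0.1;0 0 0 0 0 0 -0.1")

```text
clock: 37.12
position: [0.4588, 0.3051, 0.0377]
eef_rot: [3.142, 0.0, -0.0]
ft_force: [0.3, -0.1, -0.1]
finger_gap: 0.0472
gripper_force: 0.0
```

Emit:
move_arm(steps="0 0 0 0 0 0 -0.1;0 0 0 0 0 0 1;0 0 0 0 0 0 1;0 0 0 0 0 0 1;0 0 0 0 0 0 1")

```text
clock: 37.75
position: [0.459, 0.3053, 0.0383]
eef_rot: [-3.141, -0.001, -0.0]
ft_force: [-1.1, -0.4, 6.3]
finger_gap: 0.0199
gripper_force: 39.3
```

Emit:
move_arm(steps="0 0 0 0 0 -0.2 1;0 0 0 0 0 -0.6 1;0 0 0 0 0 -1 1;0 0 0 0 0 -1 1;0 0 0 0 0 -1 1", force=50)

```text
clock: 38.38
position: [0.4586, 0.305, 0.1342]
eef_rot: [-3.142, -0.0, -0.0]
ft_force: [0.4, 0.1, -2.2]
finger_gap: 0.0194
gripper_force: 49.0
```

Emit:
move_arm(steps="0 0 0 -0.012 0.949 -0.74 1;0 0 0 -0.012 0.949 -0.74 1;0 0 0 -0.012 0.949 -0.74 1;0 0 0 -0.012 0.949 -0.74 1;0 0 0 -0.012 0.949 -0.74 1")

```text
clock: 39.0
position: [0.4568, 0.1855, 0.2265]
eef_rot: [3.142, -0.0, -0.0]
ft_force: [0.1, -0.6, -1.6]
finger_gap: 0.0197
gripper_force: 49.1
```

Emit:
move_arm(steps="0 0 0 -0.012 0.949 0 1;0 0 0 -0.012 0.949 0 1;0 0 0 -0.012 0.949 0 1;0 0 0 -0.012 0.949 0 1;0 0 0 -0.012 0.949 0 1")

```text
clock: 39.62
position: [0.4553, 0.067, 0.2259]
eef_rot: [3.142, -0.0, -0.0]
ft_force: [-0.1, -0.4, -1.9]
finger_gap: 0.02
gripper_force: 49.1
```

Emit:
move_arm(steps="0 0 0 -0.012 0.949 0 1;0 0 0 -0.012 0.949 0 1;0 0 0 -0.012 0.949 0 1;0 0 0 -0.012 0.949 0 1;0 0 0 -0.012 0.949 0 1")

```text
clock: 40.25
position: [0.4538, -0.0515, 0.2259]
eef_rot: [3.141, -0.0, -0.0]
ft_force: [0.1, -0.0, -1.7]
finger_gap: 0.0198
gripper_force: 49.1
```

Emit:
move_arm(steps="0 0 0 -0.012 0.949 0 1;0 0 0 -0.012 0.949 0 1;0 0 0 -0.012 0.949 0 1;0 0 0 -0.012 0.949 0 1;0 0 0 -0.012 0.949 0 1")

```text
clock: 40.88
position: [0.4523, -0.1701, 0.2259]
eef_rot: [3.141, -0.0, -0.0]
ft_force: [-0.5, 0.3, -2.1]
finger_gap: 0.0199
gripper_force: 49.1
```

Emit:
move_arm(steps="0 0 0 -0.012 0.949 0 1;0 0 0 -0.012 0.949 0 1;0 0 0 -0.012 0.949 0 1;0 0 0 -0.012 0.949 0 1;0 0 0 -0.012 0.949 0 1")

```text
clock: 41.5
position: [0.4509, -0.2888, 0.2258]
eef_rot: [3.142, -0.0, -0.0]
ft_force: [0.0, -0.5, -1.0]
finger_gap: 0.0199
gripper_force: 49.1
```

Emit:
move_arm(steps="0 0 0 0 0 0.5 1;0 0 0 0 0 0.7 1;0 0 0 0 0 0.6 1;0 0 0 0 0 0.2 1;0 0 0 0 0 0 1")

```text
clock: 42.12
position: [0.451, -0.2876, 0.1749]
eef_rot: [-3.141, 0.001, 0.0]
ft_force: [0.9, -0.6, -0.7]
finger_gap: 0.0193
gripper_force: 49.1
```

Emit:
move_arm(steps="0 0 0 0.02 0 0.8 1;0 0 0 0 0 0.8 1;0 0 0 0 0 0.7 1;0 0 0 0 0 0.5 1;0 0 0 0 0 0 1")

```text
clock: 42.75
position: [0.4514, -0.2878, 0.1048]
eef_rot: [-3.141, 0.001, 0.0]
ft_force: [-0.4, 0.1, -2.4]
finger_gap: 0.0197
gripper_force: 49.1
```

Emit:
move_arm(steps="0 0 0 0 0 0.08 1;0 0 0 0 0 0.06 1;0 0 0 0 0 0.04 1;0 0 0 0 0 0 1;0 0 0 0 0 0 1")

```text
clock: 43.38
position: [0.4517, -0.2881, 0.1009]
eef_rot: [3.141, -0.0, -0.0]
ft_force: [1.0, 0.8, -1.5]
finger_gap: 0.0203
gripper_force: 49.1
```

Emit:
move_arm(steps="0 0 0 0 0 0.06 1;0 0 0 0 0 0.04 1;0 0 0 0 0 0 1;0 0 0 0 0 0 1;0 0 0 0 0 0 1")

```text
clock: 44.0
position: [0.4516, -0.2881, 0.0983]
eef_rot: [3.142, 0.0, -0.0]
ft_force: [-0.7, 0.3, -1.0]
finger_gap: 0.0199
gripper_force: 49.3
```

Emit:
move_arm(steps="0 0 0 0 0 0.03 1;0 0 0 0 0 0 1;0 0 0 0 0 0 0.3;0 0 0 0 0 0 0;0 0 0 0 0 0 0")

```text
clock: 44.62
position: [0.4517, -0.2881, 0.0974]
eef_rot: [-3.142, 0.0, -0.0]
ft_force: [0.1, -0.5, -0.5]
finger_gap: 0.0426
gripper_force: 0.0
```

Emit:
move_arm(steps="0 0 0 0 0 -0.2 -0.1;0 0 0 0 0 -0.6 -0.1;0 0 0 0 0 -1 -0.1;0 0 0 0 0 -1 -0.1;0 0 0 0 0 -1 -0.1")

```text
clock: 45.25
position: [0.4518, -0.2882, 0.1946]
eef_rot: [3.141, -0.001, -0.0]
ft_force: [0.3, 0.3, 0.4]
finger_gap: 0.0469
gripper_force: 0.0
```

Emit:
move_arm(steps="0 0 0 0 0 -1 -0.1;0 0 0 0 0 -1 -0.1;0 0 0 0 0 -1 -0.1;0 0 0 0 0 0 -0.1;0 0 0 0 0 0 -0.1")

```text
clock: 45.88
position: [0.4513, -0.2878, 0.2674]
eef_rot: [-3.141, 0.0, -0.0]
ft_force: [-0.1, -0.0, -0.3]
finger_gap: 0.0471
gripper_force: 0.0
```

```bash
for n in small tall large wide; do python3 chk.py $n; done; python3 - <<'E'
from workcell import robot
import cv2
cv2.imwrite("pics/end.png",robot.capture("scene")[0]);
for n in("lid_square","mug"): print(robot.pinpoint("scene",n)[:1])
E
```

```text
scene disc 292 [ 0.5928 -0.1173  0.0956] slope [-0.013 -0.009  0.096] want z 0.096 knob 68 [ 0.595  -0.1162  0.1218] want 0.122
side disc 150 [ 0.5907 -0.1193  0.0942] slope [ 0.021 -0.035  0.096] want z 0.096 knob 31 [ 0.5889 -0.1167  0.1212] want 0.122
scene disc 432 [ 0.4409 -0.1363  0.1359] slope [-0.015 -0.006  0.137] want z 0.136 knob 54 [ 0.4429 -0.1358  0.1618] want 0.162
side disc 302 [ 0.4386 -0.1379  0.1345] slope [ 0.007 -0.021  0.136] want z 0.136 knob 36 [ 0.4378 -0.1352  0.1612] want 0.162
scene disc 819 [ 0.6101 -0.2764  0.1159] slope [-0.005 -0.003  0.117] want z 0.116 knob 58 [ 0.6121 -0.2752  0.1422] want 0.14200000000000002
side disc 323 [ 0.6072 -0.276   0.1148] slope [ 0.006 -0.015  0.116] want z 0.116 knob 23 [ 0.6062 -0.2753  0.1411] want 0.14200000000000002
scene disc 932 [ 0.4528 -0.2878  0.0909] slope [-0.005 -0.005  0.092] want z 0.09100000000000001 knob 47 [ 0.4546 -0.286   0.1169] want 0.117
side disc 453 [ 0.4497 -0.2896  0.0895] slope [ 0.003 -0.005  0.091] want z 0.09100000000000001 knob 29 [ 0.4494 -0.2855  0.1162] want 0.117
[{'xyz': [0.5326, 0.2039, 0.0117], 'p': 0.79}]
[{'xyz': [0.7797, -0.0014, 0.0015], 'p': 0.75}]
```

View pics/end.png

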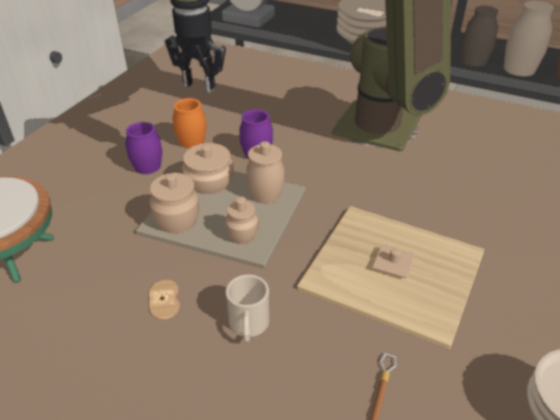

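All four lids sit level on their jars: wide (207,165), tall (265,170), large (174,200) and small (241,220). The square lid and the mug are where they started, so I'm handing in.

```bash
python3 -c "
from workcell import robot
print(robot.hand_in())"
```

```text
the job is handed in; nothing more can be done
None
```

I put all four round lids on their own jars and handed the job in after about 46 s on the robot's clock. The last camera check showed each lid level and at seated height, with the jars, square lid and mug where they started, but hand-in returned no verdict.

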